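# Sort two pillar candles into their rows

## Task

Restock the candle display: put each of the two loose pillar candles, one tall and one short, upright into the empty cell of the wooden row that holds candles of the same height, standing flat on the cell's floor near its middle.

Things in the scene. Friction and masses are not known exactly. Their poses are not given: they have to be found in the camera images.
- tall_candle_centre (a point): The taller loose pillar candle of honey-coloured wax, 44 mm across and 105 mm high (a soft wick of 9 mm on top is not counted), about 150 g; it stands upright on the counter, left of the rows. Exactly like the other loose candle but for its height. The point is its centre, half-way up (52.5 mm above its foot); z is its axis, pointing up.
- short_candle_centre (a point): The shorter loose pillar candle of honey-coloured wax, 44 mm across and 62 mm high (a soft wick of 9 mm on top is not counted), about 90 g; it stands upright on the counter, left of the rows. Exactly like the other loose candle but for its height. The point is its centre, half-way up (31 mm above its foot); z is its axis, pointing up.
- tall_row_gap (a point): Empty near cell of the row of tall candles: middle of its floor, 6 mm above the counter. Fixed wooden tray, 222 x 76 mm, rims 14 mm above the counter; x runs along the row away from the robot, y across it, z up. Cell 66 (x) by 64 mm (y) inside. Two candles 105 mm high, 44 mm across, fast to the tray, stand at x = +72 and +144 mm; y is free for fingers. Either row may be the left one.
- short_row_gap (a point): Empty near cell of the row of short candles: middle of its floor, 6 mm above the counter. Fixed wooden tray, 222 x 76 mm, rims 14 mm above the counter; x runs along the row away from the robot, y across it, z up. Cell 66 (x) by 64 mm (y) inside. Two candles 62 mm high, 44 mm across, fast to the tray, stand at x = +72 and +144 mm; y is free for fingers. Either row may be the left one.
There are look-alikes about, which are no part of the job. Leave any purple look-alike of the part that bears short_candle_centre alone.

How it is judged:
By the outcome, as a careful person would: the job done as asked, in the order asked, and still so for the second after the job is handed in, with the robot touching nothing.
It also fails if it takes over 51 s, if anything falls off the work surface, if the arm or the gripper's body presses on something with over 40 N, if the wrist force passes 120 N, or if a joint passes its speed limit or range.

## Robot

A 6-joint arm with a two-finger parallel gripper is mounted at the origin on a cart in front of the work surface, level with it; the furniture and walls round the work are solid. World frame = base frame: x ahead of the robot, y to its left, z up, the work surface at z = 0. Lengths are in m, angles in degrees, forces in N, time in s.
With the tool pointing down it reaches from about 0.3 to 0.85 m from the base axis. Payload 5.4 kg.
Tool frame: the origin (TCP) lies on the centre line of the jaws, within the pads' length; the fingertips stand 25 mm ahead of it and the grasp point (between the pads) lies 6 mm ahead of it (bot.tcp_to_tips is the z of the fingertips in the tool frame, in m); z points along the fingers, y is the line along which they close (so a half turn about z gives the same grasp; the last joint's range is limited). The gripper opens to 85 mm and grips with 20 to 120 N. Pads are 22 mm wide; open, the fingers measure 114 mm over their backs; the gripper's body (76 mm by 85 mm) begins 54 mm behind the grasp point. The pads swing forward as they close: fully open they stand 13 mm farther back than shut.
Start: joints at [-79.59, 9.076, 91.501, -0, 79.423, -12.038], TCP at [0.22, -0.531, 0.256] pointing down, gripper open.
Joint ranges: [-166.64, 166.64], [-54.1, 131.32], [10.49, 154.53], [-73.88, 253.88], [9.74, 151.15], [-171.62, 171.62]. Speed limits (degrees/s): [147.25, 147.25, 180, 180, 180, 180].

## Interface

Orientations are given as a 3x3 rotation matrix whose columns are the frame's x, y, z axes.
In Python, from workcell import status, eyes, order, bot gives the robot as it stands.
- The arm moves only by the shell command python3 -m creep 'ROWS' [FORCE]. ROWS is text: rows parted by semicolons, each of 7 numbers parted by spaces: the turn, a rotation vector about the tool's x, y, z in degrees, then the shift along the tool's x, y, z in mm, then the closure, from 0 (fully open) to 1 (shut). In form: ax ay az tx ty tz jaw; .... A call has 1 to 5 rows; each row shifts and turns the commanded pose from where the row before left it, along the tool's axes as they then stand; what a row does not reach is not made up. A row lasts 1/8 s, in which the tool goes at most 62.5 mm and 10.7 degrees, less where a joint would pass 70% of its speed; a pose out of reach is approached as far as the arm can. A call is refused whole if a number of a shift passes 62.5 or a number of a turn 10.7, either way. A call with a gripper value outside its range is refused whole. The fingers move at their own pace and stop on an object; FORCE is the grip in N (left out, the last holds). Time passes only in rows, so rows that do not move let the fingers close. It gives the time, the measured TCP pose, the force, the opening and the grip force at its end, in the units of the state.
- status.state(): the state, without advancing time (a new reading comes with each control period).
- eyes.grab_frame(name): name is "side" or "top" or "wrist"; returns (picture, depth): 420x560x3 uint8, red, green, blue; 420x560 float32, m along the optical axis (not along the pixel's ray), 0 where there is no reading.
- eyes.camera_params(name): a dict with "fx", "fy", "cx", "cy" (pixels), "R" (3x3) and "t" (3): a world point X has camera coordinates R X + t; the wrist camera has in their place "T_tool_cam" (4x4, takes a point from camera to tool coordinates, whose origin is the TCP and whose axes are the flange's). Camera axes: x right, y down, z forward; pixel columns grow to the right and rows downward; lengths in m; the calibration is good to about 2 mm. A picture is of the moment at which its call begins: read the wrist's pose just before it. camera_params takes no time and is no camera call.
- order.sign_off(): hands the job in; it is judged then, once.
The state is a dict: "clock": time; "q": joint angles; "qvel": joint speeds; "joint_torque": joint torques, N m; "tcp_pos": TCP position; "tool_rot": TCP orientation; "wrist_force": force on the tool from outside, world axes, zero at the start; "moment": the same for the moment, N m; "width": opening from 0.0 (shut) to 1.0 (fully open); "grip_force": force on a finger pad.
Only numpy, scipy, OpenCV 4.12 (cv2) and the standard library are available. Lean on these libraries where they do the work, as an engineer would, in place of code of your own. Each camera call takes 0.05 s, during which the arm holds its last target. There are 200 camera calls.

## Working session

There is one attempt and no reset: what is moved stays moved. The work goes in short steps, Python scripts to look and compute and a shell command to move; the robot and the scene stay as the last step left them, time stands still between calls to the robot, and variables do not carry over. Pictures are saved under pics/ and viewed, at most 10 in all, crops included, and the job is handed in when it is done.

```bash
mkdir -p pics; python3 - <<'E'
from workcell import status, eyes
import cv2, numpy as np
for n in ("top","side"):
    p,d=eyes.grab_frame(n); cv2.imwrite(f"pics/{n}0.png",p[:,:,::-1]); np.save(f"pics/{n}0.npy",d)
    c=eyes.camera_params(n); print(n,{k:np.round(v,3).tolist() for k,v in c.items()})
s=status.state(); print(s['clock'],s['tcp_pos'],np.round(s['tool_rot'],3).tolist())
print(np.round(eyes.camera_params("wrist")["T_tool_cam"],3).tolist())
E
```

```text
top {'fx': 432.919, 'fy': 432.919, 'cx': 283.889, 'cy': 207.572, 'R': [[-0.008, -1.0, -0.007], [-0.993, 0.009, -0.116], [0.116, 0.006, -0.993]], 't': [0.028, 0.466, 1.077]}
side {'fx': 517.535, 'fy': 517.535, 'cx': 277.148, 'cy': 206.321, 'R': [[0.865, -0.502, -0.016], [-0.201, -0.315, -0.928], [0.461, 0.805, -0.373]], 't': [-0.374, 0.162, 1.13]}
0.1 [ 0.21944668 -0.53091751  0.25540217] [[0.924, 0.382, -0.0], [0.382, -0.924, 0.002], [0.0, -0.002, -1.0]]
[[-0.001, -0.964, -0.267, 0.067], [1.0, -0.001, 0.0, -0.001], [-0.0, -0.267, 0.964, -0.118], [0.0, 0.0, 0.0, 1.0]]
```

View pics/top0.png

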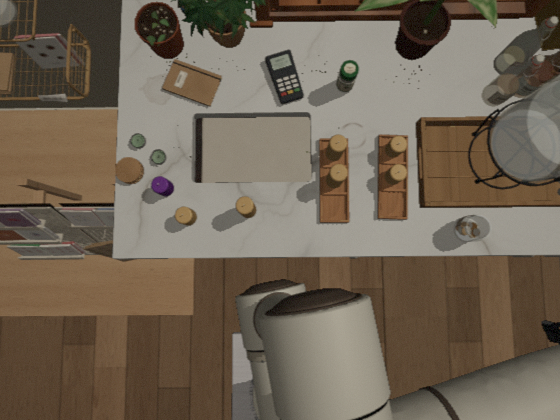

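View pics/side0.png

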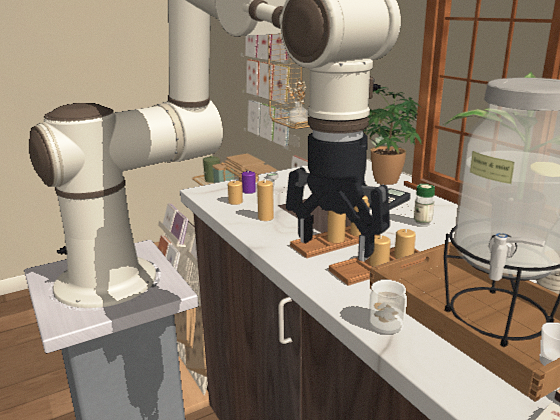

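The top view shows the tall loose candle at about (245,206) and the short one at (185,216), with the purple look-alike at (161,186). The left tray is at about (334,180) and its empty cell at (334,206). The right tray is at about (393,177) and its empty cell at (393,205). In the side view the left row holds the tall candles and the right row the short ones.

```bash
cat > h.py <<'E'
import numpy as np, cv2
from workcell import eyes, status
def cloud(d,c,R=None,t=None):
    v,u=np.mgrid[:d.shape[0],:d.shape[1]]
    P=np.stack([(u-c['cx'])/c['fx']*d,(v-c['cy'])/c['fy']*d,d],-1)
    if 'R' in c: return (P-c['t'])@c['R']   # R^T (P-t)
    T=c['T_tool_cam']; P=P@T[:3,:3].T+T[:3,3]
    return P@R.T+t
E
python3 - <<'E'
from h import *
c=eyes.camera_params('top'); W=cloud(np.load('pics/top0.npy'),c)
def top(u0,u1,v0,v1):
    w=W[v0:v1,u0:u1].reshape(-1,3); w=w[w[:,2]>0.03]; zt=np.percentile(w[:,2],80)
    k=w[abs(w[:,2]-zt)<0.006]; (cx,cy),r=cv2.minEnclosingCircle(k[:,:2].astype(np.float32))
    return np.round([zt,*k[:,:2].mean(0),cx,cy,r,len(k)],4)
for n,b in dict(tall=(228,262,190,225),short=(170,200,202,230),L1=(322,352,160,190),L2=(322,352,130,158),R1=(382,410,160,188),R2=(382,410,130,158),purple=(148,176,174,200)).items(): print(n,top(*b))
for n,(u0,u1,v0,v1) in dict(Ltray=(312,356,132,230),Rtray=(370,414,128,226)).items():
    w=W[v0:v1,u0:u1].reshape(-1,3); zc=np.median(w[w[:,2]<0.003,2]) if (w[:,2]<.003).any() else 0
    k=w[(w[:,2]>zc+0.004)&(w[:,2]<zc+0.022)]
    print(n,zc,cv2.minAreaRect(k[:,:2].astype(np.float32)),len(k))
# surface, cell floors
for u,v in [(334,206),(393,205),(300,215),(220,235)]: print(u,v,np.round(np.median(W[v-3:v+4,u-3:u+4].reshape(-1,3),0),4))
E
```

```text
tall [1.068e-01 4.647e-01 1.189e-01 4.647e-01 1.189e-01 2.180e-02 2.530e+02]
short [6.360e-02 4.471e-01 2.740e-01 4.472e-01 2.742e-01 2.200e-02 2.330e+02]
L1 [ 1.125e-01  5.401e-01 -1.051e-01  5.403e-01 -1.058e-01  2.210e-02
  2.520e+02]
L2 [ 1.128e-01  6.118e-01 -1.058e-01  6.123e-01 -1.061e-01  2.180e-02
  2.420e+02]
R1 [ 7.010e-02  5.479e-01 -2.577e-01  5.482e-01 -2.586e-01  2.250e-02
  2.310e+02]
R2 [ 7.000e-02  6.197e-01 -2.608e-01  6.203e-01 -2.618e-01  2.210e-02
  2.260e+02]
purple [6.370e-02 5.236e-01 3.345e-01 5.239e-01 3.357e-01 2.210e-02 2.240e+02]
Ltray 0.0003493410784316221 ((0.5403708815574646, -0.10587097704410553), (0.11372293531894684, 0.25754880905151367), 88.46505737304688) 1701
Rtray 0.000512562580377853 ((0.5503059029579163, -0.2591305375099182), (0.11382544785737991, 0.25985169410705566), 88.20490264892578) 1798
334 206 [ 0.4718 -0.1061  0.0063]
393 205 [ 0.4732 -0.2593  0.0063]
300 215 [ 0.4495 -0.0177  0.0007]
220 235 [0.3994 0.1904 0.0007]
```

The tall gap is at about (0.468, -0.105) and the short gap at about (0.476, -0.257). The tall candle is at (0.465, 0.119) and the short one at (0.447, 0.274). First I square the tool with the world, then travel to the tall candle.

```bash
python3 -m creep '0 0 10.7 0 0 0 0;0 0 10.7 0 0 0 0;0 0 1.1 0 0 0 0;0 0 0 16 -43 0 0;0 0 0 16 -43 0 0' 30
python3 -m creep '0 0 0 16 -43 0 0;0 0 0 16 -43 0 0;0 0 0 16 -43 0 0;0 0 0 16 -43 0 0;0 0 0 16 -43 0 0'
```

```text
clock: 0.72
tcp_pos: [0.2517, -0.4444, 0.2559]
tool_rot: [[1.0, 0.001, 0.0], [0.001, -1.0, 0.001], [0.0, -0.001, -1.0]]
wrist_force: [0.5, 0.9, 1.1]
width: 1.002
grip_force: 0.0
clock: 1.35
tcp_pos: [0.332, -0.229, 0.2562]
tool_rot: [[1.0, 0.002, 0.0], [0.002, -1.0, -0.0], [0.0, 0.0, -1.0]]
wrist_force: [0.4, 0.9, 0.3]
width: 1.002
grip_force: 0.0
```

```bash
python3 -m creep '0 0 0 17 -43 0 0;0 0 0 17 -43 0 0;0 0 0 17 -43 0 0;0 0 0 17 -43 0 0;0 0 0 17 -43 0 0' >/dev/null
python3 -m creep '0 0 0 16 -43 0 0;0 0 0 16 -43 0 0;0 0 0 16 -47 0 0;0 0 0 0 0 20 0;0 0 0 0 0 0 0'
python3 - <<'E'
from h import *
s=status.state(); p,d=eyes.grab_frame('wrist'); cv2.imwrite('pics/w1.png',p[:,:,::-1])
W=cloud(d,eyes.camera_params('wrist'),np.array(s['tool_rot']),np.array(s['tcp_pos']))
w=W.reshape(-1,3); m=(w[:,2]>0.095)&(w[:,2]<0.111)&(np.hypot(w[:,0]-.465,w[:,1]-.119)<0.035); k=w[m]
print(s['tcp_pos'],len(k),cv2.minEnclosingCircle(k[:,:2].astype(np.float32)),np.median(k[:,2]))
E
```

```text
clock: 2.6
tcp_pos: [0.4638, 0.1178, 0.2346]
tool_rot: [[1.0, 0.003, -0.004], [0.003, -1.0, -0.0], [-0.004, 0.0, -1.0]]
wrist_force: [-0.0, -0.2, -0.4]
width: 0.999
grip_force: 0.0
[0.46384932 0.11780029 0.23457669] 2259 ((0.46349555253982544, 0.11923965811729431), 0.02203272096812725) 0.10486062328432241
```

View pics/w1.png

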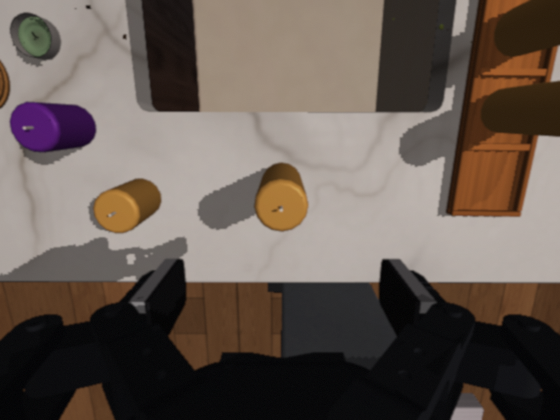

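The wrist view shows the tall candle centred at about (281,203) between the jaws, and its measured position agrees with the top camera. I descend, grip and lift.

```bash
python3 -m creep '0 0 0 0 -1 40 0;0 0 0 0 0 40 0;0 0 0 0 0 40 0;0 0 0 0 0 25 0;0 0 0 0 0 12 0' 
python3 -m creep '0 0 0 0 0 0 1;0 0 0 0 0 0 1;0 0 0 0 0 0 1;0 0 0 0 0 0 1;0 0 0 0 0 0 1' 30
python3 -m creep '0 0 0 0 0 0 1;0 0 0 0 0 0 1;0 0 0 0 0 -15 1;0 0 0 0 0 -20 1;0 0 0 0 0 0 1' 30
```

```text
clock: 3.28
tcp_pos: [0.4649, 0.1177, 0.0787]
tool_rot: [[1.0, -0.001, -0.001], [-0.001, -1.0, 0.0], [-0.001, -0.0, -1.0]]
wrist_force: [0.5, -0.4, 1.1]
width: 0.999
grip_force: 0.0
clock: 3.9
tcp_pos: [0.4664, 0.1184, 0.0809]
tool_rot: [[1.0, -0.001, 0.003], [-0.001, -1.0, -0.0], [0.003, 0.0, -1.0]]
wrist_force: [0.3, 0.6, 6.4]
width: 0.51
grip_force: 30.4
clock: 4.53
tcp_pos: [0.4665, 0.1184, 0.1162]
tool_rot: [[1.0, -0.001, 0.004], [-0.001, -1.0, 0.0], [0.004, -0.0, -1.0]]
wrist_force: [0.0, 0.2, -2.1]
width: 0.507
grip_force: 31.1
```

```bash
python3 -m creep '0 0 0 1 35 -10 1;0 0 0 1 38 0 1;0 0 0 1 38 0 1;0 0 0 0 38 0 1;0 0 0 0 38 0 1' >/dev/null
python3 -m creep '0 0 0 0 24 0 1;0 0 0 0 12 0 1;0 0 0 0 0 0 1;0 0 0 0 0 0 1'
python3 - <<'E'
from h import *
s=status.state(); p,d=eyes.grab_frame('wrist'); cv2.imwrite('pics/w2.png',p[:,:,::-1])
p2,d2=eyes.grab_frame('side'); cv2.imwrite('pics/s2.png',p2[:,:,::-1])
p3,d3=eyes.grab_frame('top'); cv2.imwrite('pics/t2.png',p3[:,:,::-1])
W=cloud(d2,eyes.camera_params('side')).reshape(-1,3)
x,y,z=s['tcp_pos']; m=(np.hypot(W[:,0]-x,W[:,1]-y)<0.035)&(W[:,2]>0.018)&(W[:,2]<0.09); k=W[m]
print(s['tcp_pos'],len(k),np.percentile(k[:,2],[0.5,2,50]))
for a,b in((.03,.045),(.045,.06),(.06,.075)):
  q=k[(k[:,2]>a)&(k[:,2]<b)]; A=np.c_[2*q[:,:2],np.ones(len(q))]
  print(a,len(q),np.linalg.lstsq(A,(q[:,:2]**2).sum(1),rcond=None)[0][:2], q[:,:2].min(0),q[:,:2].max(0))
h=np.hstack([p[:,:,::-1],p2[:,:,::-1]]); cv2.imwrite('pics/c2.png',cv2.resize(h,(800,300)))
E
```

```text
clock: 5.65
tcp_pos: [0.4677, -0.1037, 0.124]
tool_rot: [[1.0, -0.0, -0.001], [-0.0, -1.0, 0.001], [-0.001, -0.001, -1.0]]
wrist_force: [-0.5, 0.7, -2.0]
width: 0.506
grip_force: 31.3
[ 0.46767338 -0.10368432  0.12397031] 322 [0.04322522 0.04493689 0.06670661]
0.03 7 [ 0.46353086 -0.10707914] [ 0.44599865 -0.12524444] [ 0.46965832 -0.10508314]
0.045 104 [ 0.46344794 -0.1066275 ] [ 0.44250238 -0.12881952] [ 0.47862082 -0.09631484]
0.06 107 [ 0.46377627 -0.10593333] [ 0.44106555 -0.12979474] [ 0.47974303 -0.09417172]
```

View pics/c2.png

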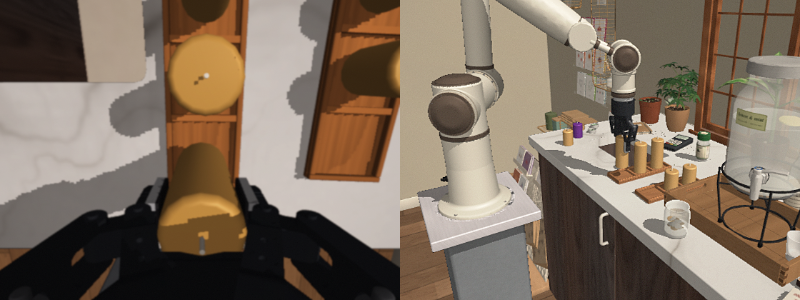

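The wrist image shows the held candle upright above the near cell of the tall row, and the side fit puts its foot at about z 0.044. I correct +4 mm in x and lower it.

```bash
python3 -m creep '0 0 0 4 1 0 1;0 0 0 0 0 15 1;0 0 0 0 0 12 1;0 0 0 0 0 5 1;0 0 0 0 0 0 1'
python3 -m creep '0 0 0 0 0 3 1;0 0 0 0 0 2 1;0 0 0 0 0 1 1;0 0 0 0 0 0 1'
```

```text
clock: 6.42
tcp_pos: [0.4714, -0.1054, 0.0916]
tool_rot: [[1.0, -0.001, -0.001], [-0.001, -1.0, 0.001], [-0.001, -0.001, -1.0]]
wrist_force: [-0.6, -0.3, -1.3]
width: 0.505
grip_force: 31.3
clock: 6.92
tcp_pos: [0.4722, -0.1057, 0.0869]
tool_rot: [[1.0, -0.001, 0.0], [-0.001, -1.0, -0.0], [0.0, 0.0, -1.0]]
wrist_force: [-1.2, 0.4, 3.7]
width: 0.513
grip_force: 31.9
```

Contact is felt, so I release and rise, then move to the short candle.

```bash
python3 -m creep '0 0 0 0 0 0 0.4;0 0 0 0 0 0 0.3;0 0 0 0 0 0 0;0 0 0 0 0 0 0;0 0 0 0 0 0 0' 
python3 -m creep '0 0 0 0 0 -30 0;0 0 0 0 0 -40 0;0 0 0 0 0 -50 0;0 0 0 -3 -40 -10 0;0 0 0 -3 -40 0 0'
python3 -m creep '0 0 0 -3 -40 0 0;0 0 0 -3 -40 0 0;0 0 0 -3 -40 0 0;0 0 0 -3 -40 0 0;0 0 0 -3 -40 0 0' >/dev/null
python3 -m creep '0 0 0 -3 -40 0 0;0 0 0 -2 -40 0 0;0 0 0 0 -20 30 0;0 0 0 0 0 30 0;0 0 0 0 0 0 0'
python3 - <<'E'
from h import *
s=status.state(); p,d=eyes.grab_frame('wrist')
W=cloud(d,eyes.camera_params('wrist'),np.array(s['tool_rot']),np.array(s['tcp_pos']))
w=W.reshape(-1,3); m=(w[:,2]>0.054)&(w[:,2]<0.067)&(np.hypot(w[:,0]-.447,w[:,1]-.274)<0.035); k=w[m]
print(s['tcp_pos'],len(k),cv2.minEnclosingCircle(k[:,:2].astype(np.float32)))
p,d=eyes.grab_frame('top'); W=cloud(d,eyes.camera_params('top'))
w=W.reshape(-1,3); k=w[(abs(w[:,2]-.112)<0.006)&(np.hypot(w[:,0]-.468,w[:,1]+.105)<0.03)]
print(len(k),np.median(k[:,2]),cv2.minEnclosingCircle(k[:,:2].astype(np.float32)))
cv2.imwrite('pics/t3.png',cv2.resize(p[100:250,130:430,::-1],(800,400)))
E
```

```text
clock: 7.55
tcp_pos: [0.4719, -0.1057, 0.0863]
tool_rot: [[1.0, -0.001, 0.0], [-0.001, -1.0, 0.0], [0.0, -0.0, -1.0]]
wrist_force: [0.0, 0.0, 0.2]
width: 1.0
grip_force: 0.0
clock: 8.18
tcp_pos: [0.4668, -0.0253, 0.218]
tool_rot: [[1.0, -0.002, 0.003], [-0.002, -1.0, -0.001], [0.003, 0.001, -1.0]]
wrist_force: [0.7, -0.5, 0.0]
width: 1.0
grip_force: 0.0
clock: 9.43
tcp_pos: [0.4442, 0.2739, 0.1538]
tool_rot: [[1.0, -0.0, -0.006], [-0.0, -1.0, -0.002], [-0.006, 0.002, -1.0]]
wrist_force: [-0.4, 0.7, -0.2]
width: 1.001
grip_force: 0.0
[0.4442178  0.27391181 0.15377845] 3012 ((0.4459630250930786, 0.2746972143650055), 0.02184949815273285)
261 0.1113301921884592 ((0.4707861542701721, -0.10459950566291809), 0.02168954163789749)
```

View pics/t3.png

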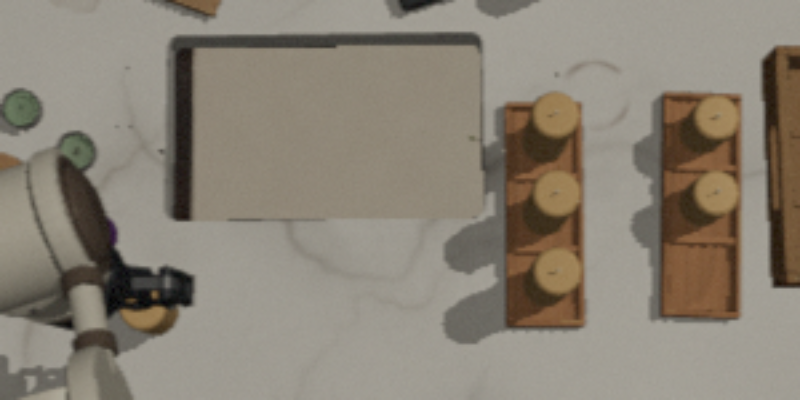

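The top view shows the tall candle standing in the near cell of the left row at crop pixel (558,271), about 3 mm from the middle. Next is the short candle.

```bash
python3 -m creep '0 0 0 2 -1 30 0;0 0 0 0 0 35 0;0 0 0 0 0 25 0;0 0 0 0 0 13 0;0 0 0 0 0 2 0' 
python3 -m creep '0 0 0 0 0 0 1;0 0 0 0 0 0 1;0 0 0 0 0 0 1;0 0 0 0 0 0 1;0 0 0 0 0 0 1' 30
python3 -m creep '0 0 0 0 0 0 1;0 0 0 0 0 -20 1;0 0 0 0 0 -40 1;0 0 0 0 0 -50 1;0 0 0 0 0 -40 1' 30
```

```text
clock: 10.15
tcp_pos: [0.4489, 0.2754, 0.0519]
tool_rot: [[1.0, -0.001, 0.001], [-0.001, -1.0, 0.0], [0.001, -0.0, -1.0]]
wrist_force: [0.1, -0.1, 0.5]
width: 0.998
grip_force: 0.0
clock: 10.78
tcp_pos: [0.4492, 0.2756, 0.0525]
tool_rot: [[1.0, -0.001, 0.002], [-0.001, -1.0, 0.001], [0.002, -0.001, -1.0]]
wrist_force: [0.4, -0.3, 5.5]
width: 0.505
grip_force: 30.8
clock: 11.4
tcp_pos: [0.4483, 0.2755, 0.2032]
tool_rot: [[1.0, -0.001, 0.001], [-0.001, -1.0, 0.0], [0.001, -0.0, -1.0]]
wrist_force: [1.0, 0.5, -1.3]
width: 0.504
grip_force: 30.8
```

```bash
python3 -m creep '0 0 0 2 41 0 1;0 0 0 2 41 0 1;0 0 0 2 41 0 1;0 0 0 2 41 0 1;0 0 0 2 41 0 1' >/dev/null
python3 -m creep '0 0 0 3 41 0 1;0 0 0 2 41 0 1;0 0 0 2 41 0 1;0 0 0 3 41 0 1;0 0 0 2 41 0 1' >/dev/null
python3 -m creep '0 0 0 2 41 0 1;0 0 0 3 41 0 1;0 0 0 2 40 30 1;0 0 0 0 0 50 1;0 0 0 0 0 0 1'
python3 -m creep '0 0 0 0 0 25 1;0 0 0 0 0 0 1;0 0 0 0 0 0 1'
python3 - <<'E'
from h import *
s=status.state(); p,d=eyes.grab_frame('wrist'); p2,d2=eyes.grab_frame('side')
W=cloud(d2,eyes.camera_params('side')).reshape(-1,3)
x,y,z=s['tcp_pos']; k=W[(np.hypot(W[:,0]-x,W[:,1]-y)<0.035)&(W[:,2]>0.018)&(W[:,2]<0.09)]
print(s['tcp_pos'],len(k),np.percentile(k[:,2],[0.5,2,50]))
for a,b in((.03,.045),(.045,.06),(.06,.075)):
  q=k[(k[:,2]>a)&(k[:,2]<b)]; A=np.c_[2*q[:,:2],np.ones(len(q))]
  print(a,len(q),np.linalg.lstsq(A,(q[:,:2]**2).sum(1),rcond=None)[0][:2], q[:,:2].min(0),q[:,:2].max(0))
cv2.imwrite('pics/c4.png',cv2.resize(np.hstack([p[:,:,::-1],p2[:,:,::-1]]),(800,300)))
E
```

```text
clock: 13.28
tcp_pos: [0.4737, -0.2544, 0.117]
tool_rot: [[1.0, -0.002, -0.008], [-0.002, -1.0, 0.007], [-0.008, -0.007, -1.0]]
wrist_force: [-0.7, 0.2, -0.7]
width: 0.504
grip_force: 31.0
clock: 13.65
tcp_pos: [0.4777, -0.257, 0.0984]
tool_rot: [[1.0, -0.0, 0.002], [-0.0, -1.0, -0.002], [0.002, 0.002, -1.0]]
wrist_force: [0.6, -0.6, -1.0]
width: 0.507
grip_force: 31.0
[ 0.47773925 -0.25701846  0.09835116] 370 [0.04637144 0.04710469 0.06772281]Traceback (most recent call last):
  File "<stdin>", line 8, in <module>
    return umr_minimum(a, axis, None, out, keepdims, initial, where)
ValueError: zero-size array to reduction operation minimum which has no identity
```

```bash
python3 -m creep '0 0 0 0 0 15 1;0 0 0 0 0 14 1;0 0 0 0 0 6 1;0 0 0 0 0 0 1;0 0 0 0 0 0 1'
python3 -m creep '0 0 0 0 0 3 1;0 0 0 0 0 2 1;0 0 0 0 0 0 1;0 0 0 0 0 0 1'
```

```text
clock: 14.38
tcp_pos: [0.477, -0.2568, 0.0615]
tool_rot: [[1.0, -0.001, 0.0], [-0.001, -1.0, -0.0], [0.0, 0.0, -1.0]]
wrist_force: [-0.2, 0.4, -1.1]
width: 0.505
grip_force: 31.0
clock: 14.88
tcp_pos: [0.4774, -0.2571, 0.0585]
tool_rot: [[1.0, -0.001, 0.0], [-0.001, -1.0, -0.001], [0.0, 0.001, -1.0]]
wrist_force: [-5.5, 2.8, 13.8]
width: 0.507
grip_force: 32.4
```

```bash
python3 -m creep '0 0 0 0 0 -1 1;0 0 0 0 0 0 0.4;0 0 0 0 0 0 0.3;0 0 0 0 0 0 0;0 0 0 0 0 0 0' 
python3 -m creep '0 0 0 0 0 -20 0;0 0 0 0 0 -40 0;0 0 0 0 0 -50 0;0 0 0 0 0 -40 0;0 0 0 0 0 0 0'
python3 -m creep '0 0 0 -30 40 0 0;0 0 0 -40 40 0 0;0 0 0 -40 40 0 0;0 0 0 -20 20 0 0;0 0 0 0 0 0 0'
python3 - <<'E'
from h import *
p,d=eyes.grab_frame('top'); w=cloud(d,eyes.camera_params('top')).reshape(-1,3)
for n,z,x,y in(('tall',.112,.468,-.105),('short',.069,.475,-.257),('R1',.069,.548,-.258)):
  k=w[(abs(w[:,2]-z)<0.007)&(np.hypot(w[:,0]-x,w[:,1]-y)<0.03)]
  print(n,len(k),np.percentile(k[:,2],[10,50,90]),cv2.minEnclosingCircle(k[:,:2].astype(np.float32)))
p2,_=eyes.grab_frame('side')
cv2.imwrite('pics/c5.png',np.hstack([cv2.resize(p[110:260,290:430,::-1],(373,400)),cv2.resize(p2[150:330,260:450,::-1],(422,400))]))
E
```

```text
clock: 15.5
tcp_pos: [0.4767, -0.2566, 0.0572]
tool_rot: [[1.0, -0.001, -0.0], [-0.001, -1.0, 0.0], [-0.0, -0.0, -1.0]]
wrist_force: [0.5, -0.4, 0.5]
width: 1.001
grip_force: 0.0
clock: 16.12
tcp_pos: [0.4787, -0.2582, 0.2115]
tool_rot: [[1.0, -0.001, 0.006], [-0.001, -1.0, -0.005], [0.006, 0.005, -1.0]]
wrist_force: [0.1, -0.6, -1.2]
width: 1.002
grip_force: 0.0
clock: 16.75
tcp_pos: [0.3451, -0.3971, 0.2059]
tool_rot: [[1.0, -0.004, -0.001], [-0.004, -1.0, 0.002], [-0.001, -0.002, -1.0]]
wrist_force: [0.8, 0.7, -0.8]
width: 1.002
grip_force: 0.0
tall 263 [0.10877478 0.11133287 0.11397819] ((0.47078514099121094, -0.10465050488710403), 0.02183823473751545)
short 246 [0.06531779 0.06867217 0.0710303 ] ((0.47582653164863586, -0.2565591633319855), 0.022054532542824745)
R1 243 [0.0655894  0.06842397 0.07129405] ((0.5486598610877991, -0.25880739092826843), 0.021955467760562897)
```

View pics/c5.png

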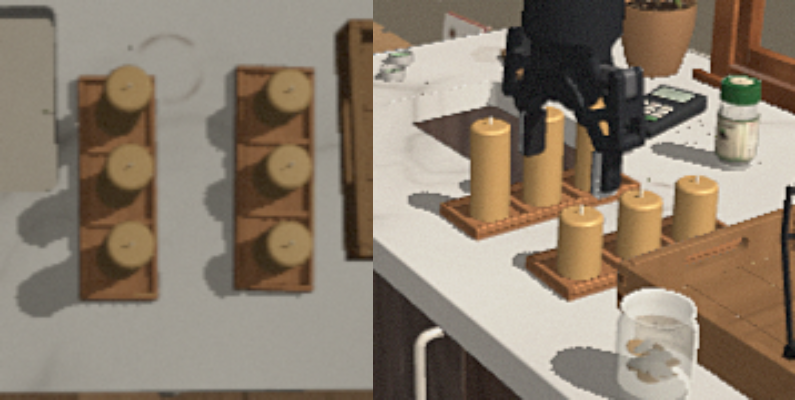

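Both candles stand upright in their matching rows: the tall one at (130,245) and the short one at (290,243) in the top crop. Their tops are level with their neighbours, both are centred within about 3 mm, and the arm is clear.

```bash
python3 -c "
from workcell import order; print(order.sign_off())"
```

```text
the job is handed in; nothing more can be done
None
```

Both loose candles now stand upright in the empty cells of their matching rows, each within about 3 mm of the cell's middle, and I handed the job in at about 17 s with the arm clear and the purple look-alike untouched.

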